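# Push a moulded cover through the go gauge

### The arm

A 6-joint arm with a two-finger parallel gripper is mounted at the origin on the work surface. World frame = base frame: x ahead of the robot, y to its left, z up, the work surface at z = 0. Lengths are in m, angles in rad, forces in N, time in s.
With the tool pointing down it reaches from about 0.3 to 0.775 m from the base axis. Payload 14.6 kg.
Tool frame: the origin (TCP) lies between the finger pads; the fingertips stand 8 mm ahead of it and the grasp point (between the pads) lies 11 mm behind it; z points along the fingers, y is the direction in which the jaws open and shut (so a half turn about z gives the same grasp; the last joint's range is limited). The gripper opens to 94 mm and grips with 3 to 60 N. Pads are 16 mm wide; open, the fingers measure 119 mm over their backs; the gripper's body (75 mm by 177 mm) begins 78 mm behind the grasp point.
Start: joints at [1.163, 0.3, 1.521, -0, 1.321, -0.067], TCP at [0.184, 0.518, 0.213] pointing down, gripper open.
Joint ranges: [-3.03, 3.03], [-0.79, 2.21], [0.23, 2.52], [-1.04, 4.18], [0, 3.07], [-2.55, 2.55]. Speed limits (rad/s): [2.22, 2.22, 2.57, 3.14, 3.14, 3.14].

### API

Orientations are given as [roll, pitch, yaw] about the fixed x, y, z axes, in that order (R = Rz(yaw) Ry(pitch) Rx(roll)).
In Python, from station import ctrl, viewer, workorder gives the robot as it stands.
- The arm moves only by the tool play_rows, never from a script. Its argument "commands" is a list of rows, each an object of numbers: "dx", "dy", "dz": the shift along the tool's x, y, z in m; "ax", "ay", "az": the turn, a rotation vector about the tool's x, y, z in degrees. In form: [{"dx": .., "dy": .., "dz": .., "ax": .., "ay": .., "az": ..}, ...]. A call has exactly 5 rows; each row shifts and turns the pose as measured when the row begins, along the tool's axes as they then stand; what a row does not reach is not made up. A row lasts 1/12 s, in which the tool goes at most 41.7 mm and 7.16 degrees, less where a joint would pass 70% of its speed; a pose out of reach is approached as far as the arm can. A call with a gripper value outside its range is refused whole. "claw" is the opening, from 0 (shut) to 1 (fully open), set as the call begins (left out, the last holds). The fingers move at their own pace and stop on an object; "squeeze" is the grip in N (left out, the last holds). Time passes only in rows, so rows that do not move let the fingers close, or fill a call up. It gives the time, the measured TCP pose, the force and the opening at its end, in the units of the state.
- ctrl.get_obs(): the state, without advancing time (a new reading comes with each control period).
- viewer.camera(name): name is "scene" or "top" or "wrist"; returns the picture (400x640x3 uint8, red, green, blue); there is no depth.
- viewer.camera_model(name): a dict with "K" (3x3 intrinsics, pixels), "pose" (4x4, takes a point from camera to world coordinates); the wrist camera has in their place "T_tool_cam" (4x4, takes a point from camera to tool coordinates, whose origin is the TCP and whose axes are the flange's). Camera axes: x right, y down, z forward; pixel columns grow to the right and rows downward; lengths in m; the calibration is good to about 2 mm. A picture is of the moment at which its call begins: read the wrist's pose just before it. camera_model takes no time and is no camera call.
- workorder.hand_in(): hands the job in, once; it reports no verdict.
The state is a dict: "time_s": time; "qpos": joint angles; "joint_vel": joint speeds; "tau": joint torques, N m; "ee_pos": TCP position; "eef_rot": TCP orientation; "force": force on the tool from outside, world axes, zero at the start; "moment": the same for the moment, N m; "grip_width": finger opening in m.
Only numpy, scipy, OpenCV 4.12 (cv2) and the standard library are available. Lean on these libraries where they do the work, as an engineer would, in place of code of your own. Each camera call takes 0.05 s, during which the arm holds its last target. There are 200 camera calls.

### The job

Check the width of the amber fibreglass cover: push it along the bench, lengthwise, through the narrow gap between the two steel posts of the go gauge, and on until it rests wholly on the round green patch on the other side. Only push it with the fingers: it stays flat on the bench, is not lifted or carried, and does not go around the posts. Leave the other things on the bench where they are.

Things in the scene. Friction and masses are not known exactly. Their poses are not given: they have to be found in the camera images.
- cover: Loose moulded fibreglass cover, an amber rectangular block with a ribbed top: 70 mm wide along its x axis, 100 mm long along its y axis, 30 mm tall (raised ribs to 33 mm), flat upright sides, 0.2 to 0.42 kg. Origin at the centre of its underside. Its long axis starts within about 25 degrees of the gauge's passage. It slides on the bench with ordinary friction.
- gauge: Go gauge: two dark steel round posts with red tops, fixed to the bench, each 40 mm in diameter and 40 mm tall. Origin on the bench midway between them; post centres at x = +58 mm and -58 mm of its own frame, so the gap is 76 mm wide (3 mm clear on each side of the cover). The passage through the gap runs along the gauge's y axis. A thin red line painted on the bench joins the posts (no step).
- patch: Round green patch painted flat on the bench, 160 mm in diameter (no step). Origin at its centre. It lies on the other side of the gauge from the cover, which may be left or right.
- cup: Bystander, loose: white mixing cup, 64 wide, 60 tall, standing beyond the near post (mm). Origin on its underside.
- pigment: Bystander, loose: dark red jar with black lid, 52 wide, 65 tall, standing beyond the far post (mm). Origin on its underside.
- squeeze: Bystander, loose: white squeeze bottle with red cap, 64 wide, 130 tall (mm). Origin on its underside.
- tape: Bystander, loose: roll of green tape, 100 wide, 48 tall (mm). Origin on its underside.
- brush: Bystander, loose: brush lying on the bench.
- roller: Bystander, loose: laminating roller with wooden handle, about 200 long, lying on the bench.
Not all that is in view belongs to the job. There is more than one size of the cover; the one meant has the size given above. Several things look just like the gauge: the one meant starts farthest to the robot's left.

How it is judged:
On the way:
1. the cover lies between the two posts, flat on the bench (y of cover in the frame of gauge between -0.02 and 0.02 m and x of cover in the frame of gauge between -0.012 and 0.012 m and height (world z) of cover below 0.006 m and angle between cover's own z axis and vertical below 0.1 rad and angle between the y axis of cover and the y axis of gauge, either way round below 0.4 rad).
At the end, for the whole second after the job is handed in: The cover has gone between the posts and rests flat on the green patch, its centre within 30 mm of the patch's centre, at rest; the bystanders stand within 25 mm of where they were (horizontal distance between cover and patch below 0.03 m and height (world z) of cover below 0.006 m and angle between cover's own z axis and vertical below 0.1 rad and linear speed of cover below 0.01 m/s and angular speed of cover below 0.1 rad/s and distance of each of cup, pigment, squeeze, tape, brush, roller from where it was at the start of the episode below 0.025 m); the robot touches nothing.
It fails at once if the cover is lifted more than 12 mm or tipped more than 14 degrees (height (world z) of cover above 0.012 m or angle between cover's own z axis and vertical above 0.25 rad).
It fails at once if the cover goes around the gauge instead of between the posts (y of cover in the frame of gauge between -0.015 and 0.015 m and not (x of cover in the frame of gauge between -0.03 and 0.03 m)).
It fails at once if a bystander is moved more than 25 mm (distance of any of cup, pigment, squeeze, tape, brush, roller from where it was at the start of the episode above 0.025 m).
It also fails if it takes over 72 s, if anything falls off the work surface, if the arm or the gripper's body presses on something with over 40 N, if the wrist force passes 120 N, or if a joint passes its speed limit or range.

## Working session

There is one attempt and no reset: what is moved stays moved. The work goes in short steps, Python scripts to look and compute and a tool call to move; the robot and the scene stay as the last step left them, time stands still between calls to the robot, and variables do not carry over. Pictures are saved under pics/ and viewed, about 8 in all and at most 12, crops included, and the job is handed in when it is done.

Besides the shell and the picture viewer there is one more tool, called after ">>>" by a JSON object that holds its "fn" and its "kwargs". play_rows: Moves the arm, as the interface text tells. Its arguments: {"type":"object","properties":{"commands":{"type":"array","items":{"type":"object","properties":{"dx":{"type":"number"},"dy":{"type":"number"},"dz":{"type":"number"},"ax":{"type":"number"},"ay":{"type":"number"},"az":{"type":"number"}}}},"claw":{"type":"number"},"squeeze":{"type":"number"}},"required":["commands"]}

```bash
mkdir -p pics; cat > h.py <<'E'
import numpy as np,cv2
from station import ctrl,viewer,workorder
from scipy.spatial.transform import Rotation as R
def px2w(name,uv,z=0.,pose=None):
    m=viewer.camera_model(name);P=np.array(m["pose"]) if pose is None else pose
    uv=np.atleast_2d(uv).astype(float)
    d=np.c_[uv,np.ones(len(uv))]@np.linalg.inv(np.array(m["K"])).T@P[:3,:3].T
    t=(z-P[2,3])/d[:,2]
    return P[:3,3]+d*t[:,None]
def save(n,im,s=1):
    cv2.imwrite(f"pics/{n}.png",cv2.resize(im[:,:,::-1],None,fx=s,fy=s))
E
python3 - <<'E'
from h import *
o=ctrl.get_obs();print(o)
t=viewer.camera("top");np.save("top0.npy",t);save("top0",t,1.25)
s=viewer.camera("scene");np.save("sc0.npy",s);save("sc0",s,1.25)
m=viewer.camera_model("top");print(m)
E
```

```text
{'time_s': 0.0, 'qpos': array([ 1.16339994e+00,  3.00460162e-01,  1.52160930e+00, -1.53927295e-05,
        1.32069992e+00, -6.66107759e-02]), 'joint_vel': array([-0.00056677, -0.00083176,  0.00065607,  0.00116458,  0.00080042,
        0.00150713]), 'tau': array([ 2.94448755e-04, -5.31809700e+01, -3.52731299e+01,  7.07899220e-02,
        2.45124620e-02, -6.45804903e-05]), 'ee_pos': array([0.18373173, 0.51812203, 0.21288039]), 'eef_rot': array([-3.14041753e+00, -6.34490473e-05,  2.80081082e+00]), 'force': array([-0.67542144, -0.41444274, -0.10854285]), 'moment': array([0.02162738, 0.02962704, 0.0048084 ]), 'grip_width': 0.09399347936981228}
{'K': array([[500.82274029,   0.        , 322.43946619],
       [  0.        , 500.82274029, 202.00362727],
       [  0.        ,   0.        ,   1.        ]]), 'pose': array([[-1.49640161e-02, -9.86096766e-01,  1.65496966e-01,
         2.86780607e-01],
       [-9.99888025e-01,  1.47789851e-02, -2.34947609e-03,
        -1.08368174e-02],
       [-1.29066417e-04, -1.65513592e-01, -9.86207501e-01,
         1.58542484e+00],
       [ 0.00000000e+00,  0.00000000e+00,  0.00000000e+00,
         1.00000000e+00]])}
```

View pics/top0.png

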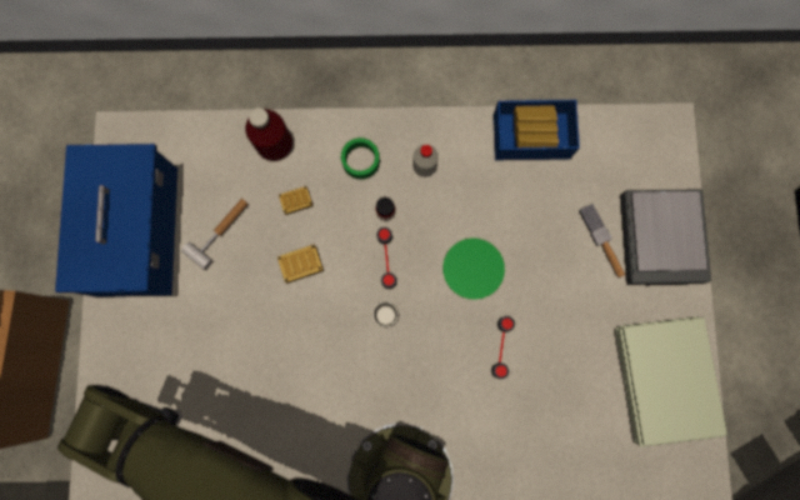

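View pics/sc0.png

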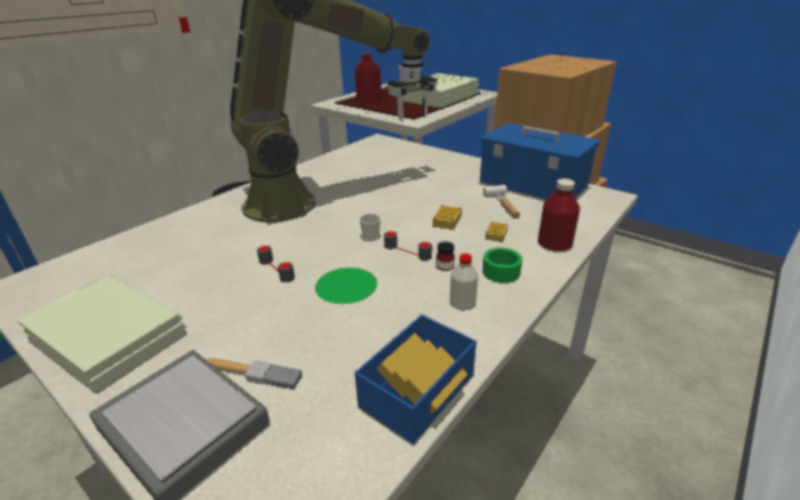

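The top view (1.25x scale) shows the large cover at (300,263), the smaller lookalike at (296,200), and the left gauge's posts at (385,236) and (389,281). The patch is at (474,268), the cup at (386,315) and the jar at (385,208). Next I'll measure these.

```bash
cat > m.py <<'E'
from h import *
def meas(t,pr=True):
    hsv=cv2.cvtColor(t,cv2.COLOR_RGB2HSV);H,S,V=cv2.split(hsv)
    def blobs(mask,z,a=40):
        n,l,st,c=cv2.connectedComponentsWithStats(mask.astype(np.uint8))
        for i in range(1,n):
            if st[i,4]>=a:
                pts=np.argwhere(l==i)[:,::-1]
                w=px2w("top",pts,z)[:,:2]
                r=cv2.minAreaRect((w*1000).astype(np.float32))
                yield st[i,4],c[i].round(1),w.mean(0).round(4),r
    for nm,mk,z in [("amber",(H>14)&(H<30)&(S>110)&(V>80),.03),("red",((H<8)|(H>172))&(S>150)&(V>110),.04),("green",(H>45)&(H<80)&(S>120),0)]:
        for b in blobs(mk,z): print(nm,b[0],b[1],b[2],"rect",np.round(b[3][0]),np.round(b[3][1]),round(b[3][2],1))
E
python3 - <<'E'
from m import *
meas(np.load("top0.npy"))
print(px2w("top",np.array([[386,315],[385,208]])/1.25,.06))
m=viewer.camera_model("wrist");print(np.round(m["T_tool_cam"],3),np.round(m["K"],1))
E
```

```text
amber 1000 [429.2 100.5] [ 0.8782 -0.3674] rect [ 878. -368.] [106. 106.] 89.1
amber 386 [236.1 159.8] [0.6887 0.2592] rect [689. 259.] [55. 75.] 17.1
amber 702 [239.8 210.6] [0.5243 0.2453] rect [525. 245.] [ 71. 100.] 17.9
red 63 [340.9 120. ] [ 0.8127 -0.0778] rect [813. -78.] [26. 27.] 88.9
red 58 [306.9 186.9] [0.5949 0.0335] rect [595.  34.] [25. 22.] 43.8
red 56 [310.5 223.6] [0.4786 0.0235] rect [479.  24.] [22. 22.] 89.1
red 58 [405.4 258.6] [ 0.3661 -0.2666] rect [ 366. -267.] [22. 21.] 89.1
red 60 [400.6 296.4] [ 0.2524 -0.2471] rect [ 253. -247.] [21. 24.] 87.7
green 346 [287.9 125.5] [0.8102 0.0955] rect [809.  97.] [ 96. 103.] 89.1
green 1787 [378.6 214.5] [ 0.5097 -0.1934] rect [ 510. -193.] [150. 152.] 25.5
[[0.38941193 0.0292594  0.06      ]
 [0.65627226 0.02896946 0.06      ]]
[[ 0.001 -0.967 -0.253  0.073]
 [ 1.     0.     0.001  0.   ]
 [-0.001 -0.253  0.967 -0.172]
 [ 0.     0.     0.     1.   ]] [[321.8   0.  321.6]
 [  0.  321.8 199.2]
 [  0.    0.    1. ]]
```

>>> {"fn": "play_rows", "kwargs": {"commands": [{"az": 6.6}, {"az": 6.6}, {"az": 6.6}, {"az": 6.6}, {"az": 6.6}], "claw": 0.42}}

```text
validation failed for argument at $.co...
```

>>> {"fn": "play_rows", "kwargs": {"commands": [{"az": 6.6}, {"az": 6.6}, {"az": 6.6}, {"az": 6.6}, {"az": 6.6}]}}

```text
validation failed for argument at $.co...
```

>>> {"fn": "play_rows", "kwargs": {"commands": [{"dx": -0.0217, "dy": 0.0313}, {"dx": -0.0217, "dy": 0.0313}, {"dx": -0.0217, "dy": 0.0313}, {"dx": -0.0217, "dy": 0.0313}, {"dx": -0.0217, "dy": 0.0313}]}}

```text
validation failed for argument at $.co...
```

>>> {"fn": "play_rows", "kwargs": {"commands": [{"dx": -0.0217, "dy": 0.0313}, {"dx": -0.0217, "dy": 0.0313}, {"dx": -0.0217, "dy": 0.0313}, {"dx": -0.0217, "dy": 0.0313}, {}]}}

```text
validation failed for argument at $.co...
```

>>> {"fn": "play_rows", "kwargs": {"commands": [{"dx": 0, "dy": 0, "dz": 0, "ax": 0, "ay": 0, "az": 6.6}, {"dx": 0, "dy": 0, "dz": 0, "ax": 0, "ay": 0, "az": 6.6}, {"dx": 0, "dy": 0, "dz": 0, "ax": 0, "ay": 0, "az": 6.6}, {"dx": 0, "dy": 0, "dz": 0, "ax": 0, "ay": 0, "az": 6.6}, {"dx": 0, "dy": 0, "dz": 0, "ax": 0, "ay": 0, "az": 6.6}], "claw": 0.42}}

```text
time_s: 0.52
ee_pos: [0.1834, 0.5174, 0.2111]
eef_rot: [-3.138, 0.002, 2.205]
force: [1.1, 0.4, 0.1]
grip_width: 0.064
```

>>> {"fn": "play_rows", "kwargs": {"commands": [{"dx": 0, "dy": 0, "dz": 0, "ax": 0, "ay": 0, "az": 6.6}, {"dx": 0, "dy": 0, "dz": 0, "ax": 0, "ay": 0, "az": 6.6}, {"dx": 0, "dy": 0, "dz": 0, "ax": 0, "ay": 0, "az": 6.6}, {"dx": 0, "dy": 0, "dz": 0, "ax": 0, "ay": 0, "az": 6.6}, {"dx": 0, "dy": 0, "dz": 0, "ax": 0, "ay": 0, "az": 5}]}}

```text
time_s: 0.93
ee_pos: [0.1831, 0.5167, 0.2093]
eef_rot: [-3.138, 0.008, 1.626]
force: [1.0, 0.6, -0.4]
grip_width: 0.0394
```

>>> {"fn": "play_rows", "kwargs": {"commands": [{"dx": -0.0217, "dy": 0.0313, "dz": 0, "ax": 0, "ay": 0, "az": 0}, {"dx": -0.0217, "dy": 0.0313, "dz": 0, "ax": 0, "ay": 0, "az": 0}, {"dx": -0.0217, "dy": 0.0313, "dz": 0, "ax": 0, "ay": 0, "az": 0}, {"dx": -0.0217, "dy": 0.0313, "dz": 0, "ax": 0, "ay": 0, "az": 0}, {"dx": -0.0217, "dy": 0.0313, "dz": 0, "ax": 0, "ay": 0, "az": 0}]}}

```text
time_s: 1.35
ee_pos: [0.3446, 0.4151, 0.2078]
eef_rot: [-3.135, 0.009, 1.627]
force: [0.1, 0.5, 0.5]
grip_width: 0.04
```

>>> {"fn": "play_rows", "kwargs": {"commands": [{"dx": -0.0217, "dy": 0.0313, "dz": 0, "ax": 0, "ay": 0, "az": 0}, {"dx": -0.0217, "dy": 0.0313, "dz": 0, "ax": 0, "ay": 0, "az": 0}, {"dx": -0.0217, "dy": 0.0313, "dz": 0, "ax": 0, "ay": 0, "az": 0}, {"dx": -0.0217, "dy": 0.0313, "dz": 0, "ax": 0, "ay": 0, "az": 0}, {"dx": 0, "dy": 0, "dz": 0, "ax": 0, "ay": 0, "az": 0}]}}

```text
time_s: 1.77
ee_pos: [0.4839, 0.3262, 0.2061]
eef_rot: [-3.133, 0.011, 1.623]
force: [-0.1, 0.3, 0.5]
grip_width: 0.0397
```

>>> {"fn": "play_rows", "kwargs": {"commands": [{"dx": 0, "dy": 0.031, "dz": 0, "ax": -0.5, "ay": 0.6, "az": -1.9}, {"dx": 0, "dy": 0, "dz": 0.04, "ax": 0, "ay": 0, "az": 0}, {"dx": 0, "dy": 0, "dz": 0.04, "ax": 0, "ay": 0, "az": 0}, {"dx": 0, "dy": 0, "dz": 0.04, "ax": 0, "ay": 0, "az": 0}, {"dx": 0, "dy": 0, "dz": 0.04, "ax": 0, "ay": 0, "az": 0}]}}

```text
time_s: 2.18
ee_pos: [0.5232, 0.3282, 0.0492]
eef_rot: [3.125, -0.007, 1.653]
force: [1.2, 0.8, -0.2]
grip_width: 0.0397
```

>>> {"fn": "play_rows", "kwargs": {"commands": [{"dx": 0, "dy": 0, "dz": 0.02, "ax": 0, "ay": 0, "az": 0}, {"dx": 0, "dy": 0, "dz": 0, "ax": 0, "ay": 0, "az": 0}, {"dx": 0, "dy": 0, "dz": 0, "ax": 0, "ay": 0, "az": 0}, {"dx": 0, "dy": 0, "dz": 0, "ax": 0, "ay": 0, "az": 0}, {"dx": 0, "dy": 0, "dz": 0, "ax": 0, "ay": 0, "az": 0}]}}

```text
time_s: 2.6
ee_pos: [0.5192, 0.3268, 0.0209]
eef_rot: [3.138, -0.001, 1.653]
force: [0.4, -0.1, 0.4]
grip_width: 0.0396
```

>>> {"fn": "play_rows", "kwargs": {"commands": [{"dx": -0.004, "dy": -0.004, "dz": 0.005, "ax": 0, "ay": 0, "az": 0}, {"dx": -0.008, "dy": 0, "dz": 0, "ax": 0, "ay": 0, "az": 0}, {"dx": -0.008, "dy": 0, "dz": 0, "ax": 0, "ay": 0, "az": 0}, {"dx": -0.008, "dy": 0, "dz": 0, "ax": 0, "ay": 0, "az": 0}, {"dx": -0.008, "dy": 0, "dz": 0, "ax": 0, "ay": 0, "az": 0}]}}

```text
time_s: 3.02
ee_pos: [0.5199, 0.29, 0.0208]
eef_rot: [3.129, -0.005, 1.655]
force: [0.2, 1.2, -0.6]
grip_width: 0.0394
```

>>> {"fn": "play_rows", "kwargs": {"commands": [{"dx": -0.008, "dy": 0, "dz": 0, "ax": 0, "ay": 0, "az": 0}, {"dx": -0.006, "dy": 0, "dz": 0, "ax": 0, "ay": 0, "az": 0}, {"dx": -0.006, "dy": 0, "dz": 0, "ax": 0, "ay": 0, "az": 0}, {"dx": -0.004, "dy": 0, "dz": 0, "ax": 0, "ay": 0, "az": 0}, {"dx": 0, "dy": 0, "dz": 0, "ax": 0, "ay": 0, "az": 0}]}}

```text
time_s: 3.43
ee_pos: [0.523, 0.2611, 0.0214]
eef_rot: [3.128, -0.006, 1.652]
force: [-1.1, 1.1, -1.4]
grip_width: 0.0392
```

```bash
python3 - <<'E'
from m import *
o=ctrl.get_obs();print(o["ee_pos"],o["eef_rot"])
t=viewer.camera("top");np.save("top1.npy",t);meas(t)
s=viewer.camera("wrist");save("w1",s)
save("top1",t[120:280,180:440],3)
E
```

```text
[0.52295955 0.26106741 0.02142335] [ 3.12837239 -0.00590151  1.65229088]
amber 1017 [429.  100.3] [ 0.8787 -0.367 ] rect [ 879. -366.] [110. 105.] 0.7
amber 384 [236.3 159.8] [0.6886 0.2587] rect [689. 259.] [54. 75.] 16.9
amber 249 [263.7 210.4] [0.5238 0.1704] rect [522. 170.] [74. 41.] 14.0
red 65 [340.9 120.1] [ 0.8123 -0.0778] rect [813. -78.] [26. 27.] 88.9
red 60 [307. 187.] [0.5945 0.0332] rect [595.  33.] [25. 26.] 89.4
red 53 [310.6 223.5] [0.4788 0.0234] rect [479.  24.] [22. 22.] 89.3
red 60 [405.4 258.5] [ 0.3663 -0.2665] rect [ 366. -267.] [26. 24.] 62.3
red 62 [400.5 296.4] [ 0.2523 -0.247 ] rect [ 252. -247.] [21. 27.] 87.7
green 339 [287.9 125.6] [0.81   0.0952] rect [809.  97.] [ 96. 103.] 89.1
green 1781 [378.6 214.5] [ 0.5098 -0.1935] rect [ 510. -194.] [151. 151.] 43.6
```

View pics/top1.png

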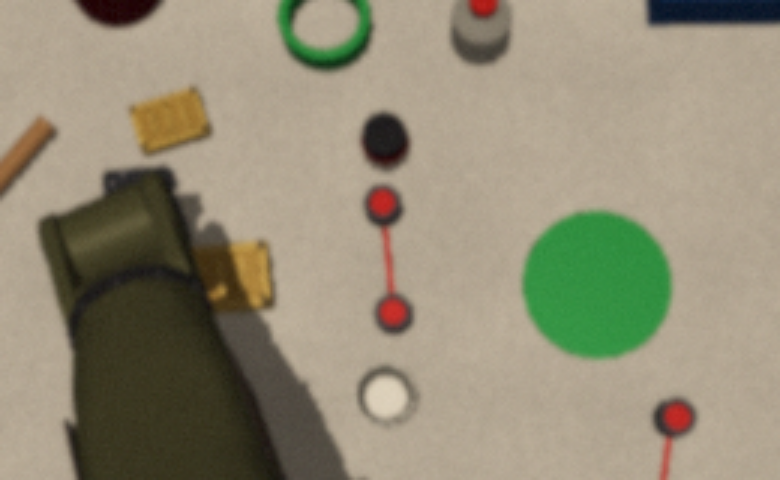

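View pics/w1.png

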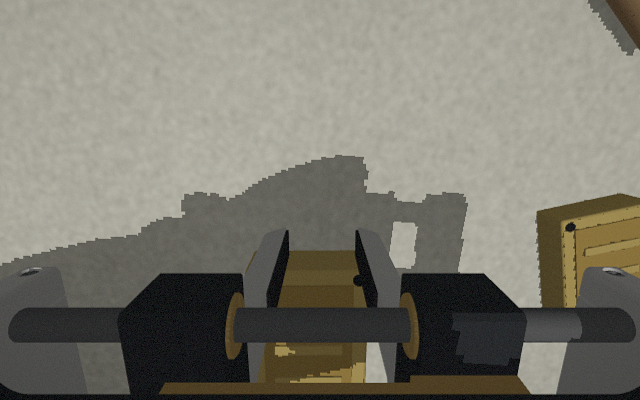

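Crop of the top view: the cover's front edge runs from about (268,240) to (272,305), and the arm hides the rest. In the wrist view the cover shows between and under the fingers, at pixels x≈245–370. I'll get its pose from the front corners.

```bash
cat > f.py <<'E'
from h import *
G=np.array([.5366,.0285]);c=np.array([.9963,.0857]);p=np.array([.0857,-.9963])
def front(t,x0=.45,x1=.62):
    # front face top edge fit: rightmost amber pixel in each image row
    H,S,V=cv2.split(cv2.cvtColor(t,cv2.COLOR_RGB2HSV))
    m=((H>10)&(H<32)&(S>100)).astype(np.uint8)
    n,l,st,cc=cv2.connectedComponentsWithStats(m)
    w=px2w("top",cc,.03)[:,:2]
    ok=[i for i in range(1,n) if st[i,4]>80 and abs((w[i]-G)@c)<.07 and w[i][1]<.3 and w[i][1]>-.35]
    pts=np.argwhere(np.isin(l,ok))[:,::-1]
    W=px2w("top",pts,.03)[:,:2]-G
    C=np.c_[W@c,W@p]; hull=cv2.convexHull((C*1000).astype(np.float32))[:,0]
    print("c range",C[:,0].min().round(4),C[:,0].max().round(4),"p range",C[:,1].min().round(4),C[:,1].max().round(4))
    cs=np.linspace(-.028,.028,12)+C[:,0].mean()
    f=[(x,C[abs(C[:,0]-x)<.003,1].max()) for x in cs if (abs(C[:,0]-x)<.003).any()]
    k=np.polyfit(*np.array(f).T,1);print("front slope deg",np.degrees(np.arctan(k[0])).round(1),"front at mid",np.polyval(k,C[:,0].mean()).round(4))
    # c extents near the front (first 25 mm)
    for d in (.008,.02,.032,.044):
        s=C[abs(C[:,1]-(C[:,1].max()-d))<.004,0]; print(d,s.min().round(4),s.max().round(4))
E
python3 - <<'E'
from f import *
front(np.load("top0.npy"));front(np.load("top1.npy"))
E
```

```text
c range -0.0366 0.0502 p range -0.2719 -0.1637
front slope deg -6.8 front at mid -0.1678
0.008 -0.0187 0.039
0.02 -0.0234 0.0499
0.032 -0.0228 0.048
0.044 -0.0275 0.0457Traceback (most recent call last):
  File "<stdin>", line 2, in <module>
  File "f.py", line 12, in front
    C=np.c_[W@c,W@p]; hull=cv2.convexHull((C*1000).astype(np.float32))[:,0]
                           ~~~~~~~~~~~~~~~~~~~~~~~~~~~~~~~~~~~~~~~~~~~^^^^^
TypeError: 'NoneType' object is not subscriptable
```

```bash
sed -i 's/m=((H>10).*/m=((H>14)\&(H<30)\&(S>110)\&(V>45)).astype(np.uint8)/; s/; hull=.*//; s/st\[i,4\]>80/st[i,4]>60/' f.py
python3 - <<'E'
from f import *
front(np.load("top0.npy"));front(np.load("top1.npy"))
E
```

```text
c range -0.0363 0.048 p range -0.2695 -0.1637
front slope deg -7.4 front at mid -0.1679
0.008 -0.0187 0.039
0.02 -0.0209 0.0467
0.032 -0.0228 0.048
0.044 -0.0275 0.0454
c range -0.0401 0.0874 p range -0.3224 -0.1236
front slope deg -40.0 front at mid -0.1343
0.008 -0.0382 0.0285
0.02 -0.0376 0.0298
0.032 -0.0394 0.0311
0.044 -0.0382 0.0317
```

>>> {"fn": "play_rows", "kwargs": {"commands": [{"dx": 0.008, "dy": 0, "dz": 0, "ax": 0.7, "ay": -0.3, "az": 0}, {"dx": 0, "dy": -0.01, "dz": 0.004, "ax": 0, "ay": 0, "az": 0}, {"dx": -0.004, "dy": 0, "dz": 0, "ax": 0, "ay": 0, "az": -0.3}, {"dx": -0.008, "dy": 0, "dz": 0, "ax": 0, "ay": 0, "az": 0}, {"dx": -0.008, "dy": 0, "dz": 0, "ax": 0, "ay": 0, "az": 0}]}}

```text
time_s: 3.95
ee_pos: [0.5139, 0.2516, 0.0177]
eef_rot: [-3.141, 0.0, 1.662]
force: [-0.2, 1.3, -1.4]
grip_width: 0.0397
```

>>> {"fn": "play_rows", "kwargs": {"commands": [{"dx": -0.009, "dy": 0.001, "dz": 0, "ax": 0, "ay": 0, "az": 0}, {"dx": -0.009, "dy": 0.001, "dz": 0, "ax": 0, "ay": 0, "az": 0}, {"dx": -0.009, "dy": 0.001, "dz": 0, "ax": 0, "ay": 0, "az": 0}, {"dx": -0.009, "dy": 0.001, "dz": 0, "ax": 0, "ay": 0, "az": 0}, {"dx": -0.009, "dy": 0.001, "dz": 0, "ax": 0, "ay": 0, "az": 0}]}}

```text
time_s: 4.37
ee_pos: [0.5244, 0.2021, 0.0178]
eef_rot: [-3.14, 0.0, 1.661]
force: [0.0, -0.1, -1.4]
grip_width: 0.0397
```

```bash
cat > chk.py <<'E'
import sys
from f import *
n=sys.argv[1]
o=ctrl.get_obs();d=o["ee_pos"][:2]-G;print("tcp c,p,z",(d@c).round(4),(d@p).round(4),o["ee_pos"][2].round(4),"rot",o["eef_rot"].round(3),"F",o["force"].round(1),o["time_s"])
t=viewer.camera("top");np.save(n+".npy",t)
try: front(t)
except Exception as e: print(e)
save(n,t[120:280,180:440],3)
E
python3 chk.py top2
```

```text
tcp c,p,z 0.0027 -0.174 0.0178 rot [-3.14   0.     1.661] F [ 0.  -0.1 -1.4] 4.3667
c range -0.0325 0.1065 p range -0.2848 -0.0663
front slope deg -58.9 front at mid -0.0911
0.008 -0.0313 0.0359
0.02 -0.0306 0.0369
0.032 -0.0325 0.0381
0.044 -0.0313 0.0362
```

>>> {"fn": "play_rows", "kwargs": {"commands": [{"dx": -0.008, "dy": -0.0006, "dz": 0, "ax": 0, "ay": 0, "az": 0}, {"dx": -0.008, "dy": -0.0006, "dz": 0, "ax": 0, "ay": 0, "az": 0}, {"dx": -0.008, "dy": -0.0006, "dz": 0, "ax": 0, "ay": 0, "az": 0}, {"dx": -0.008, "dy": -0.0006, "dz": 0, "ax": 0, "ay": 0, "az": 0}, {"dx": -0.005, "dy": 0, "dz": 0, "ax": 0, "ay": 0, "az": 0}]}}

```text
time_s: 4.83
ee_pos: [0.5259, 0.1599, 0.018]
eef_rot: [-3.141, 0.0, 1.659]
force: [-0.2, 0.5, -1.0]
grip_width: 0.0393
```

```bash
python3 chk.py top3
```

```text
tcp c,p,z 0.0006 -0.1318 0.018 rot [-3.141  0.     1.659] F [-0.2  0.5 -1. ] 4.8333
c range -0.0351 0.0689 p range -0.2113 -0.0245
front slope deg -12.3 front at mid -0.0281
0.008 -0.0329 0.0347
0.02 -0.0316 0.0359
0.032 -0.0338 0.0366
0.044 -0.0351 0.0353
```

View pics/top3.png

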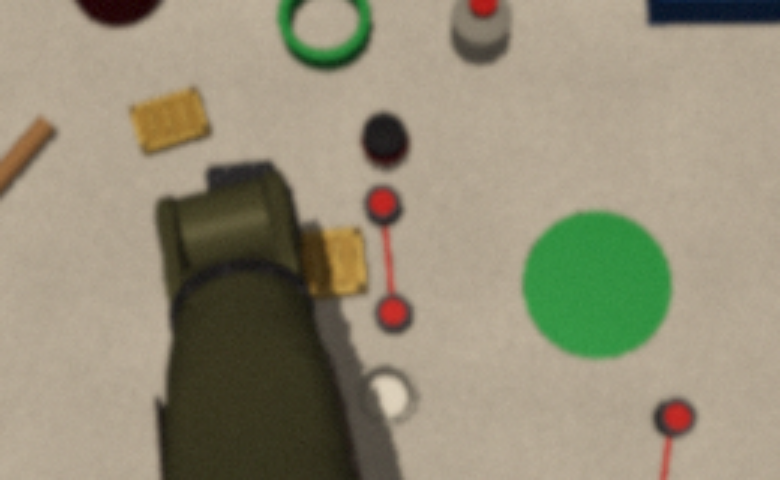

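The cover's front edge (crop x≈365, y 230–295) is centred between the posts at (383,205) and (394,314), about 1 mm off. I'll push it through.

>>> {"fn": "play_rows", "kwargs": {"commands": [{"dx": -0.008, "dy": -0.0003, "dz": 0, "ax": 0, "ay": 0, "az": 0}, {"dx": -0.008, "dy": -0.0003, "dz": 0, "ax": 0, "ay": 0, "az": 0}, {"dx": -0.008, "dy": -0.0003, "dz": 0, "ax": 0, "ay": 0, "az": 0}, {"dx": -0.008, "dy": 0, "dz": 0, "ax": 0, "ay": 0, "az": 0}, {"dx": -0.008, "dy": 0, "dz": 0, "ax": 0, "ay": 0, "az": 0}]}}

```text
time_s: 5.3
ee_pos: [0.5288, 0.1167, 0.0182]
eef_rot: [-3.141, 0.0, 1.661]
force: [-0.1, 1.8, -0.6]
grip_width: 0.0391
```

```bash
python3 chk.py top4
```

```text
tcp c,p,z -0.0003 -0.0886 0.0182 rot [-3.141  0.     1.661] F [-0.1  1.8 -0.6] 5.3
c range -0.0363 0.0889 p range -0.1797 0.0183
front slope deg -43.3 front at mid 0.0051
0.008 -0.0338 0.0401
0.02 -0.036 0.0382
0.032 -0.0348 0.0359
0.044 -0.0335 0.034
```

>>> {"fn": "play_rows", "kwargs": {"commands": [{"dx": -0.008, "dy": 0, "dz": 0, "ax": 0, "ay": 0, "az": 0}, {"dx": -0.008, "dy": 0, "dz": 0, "ax": 0, "ay": 0, "az": 0}, {"dx": -0.008, "dy": 0, "dz": 0, "ax": 0, "ay": 0, "az": 0}, {"dx": -0.008, "dy": 0, "dz": 0, "ax": 0, "ay": 0, "az": 0}, {"dx": -0.008, "dy": 0, "dz": 0, "ax": 0, "ay": 0, "az": 0}]}}

```text
time_s: 5.77
ee_pos: [0.5327, 0.0722, 0.0182]
eef_rot: [-3.141, 0.001, 1.66]
force: [-1.0, 2.4, -0.1]
grip_width: 0.0394
```

```bash
python3 chk.py top5
```

```text
tcp c,p,z -0.0001 -0.0439 0.0182 rot [-3.141e+00  1.000e-03  1.660e+00] F [-1.   2.4 -0.1] 5.7667
c range -0.0351 0.0885 p range -0.1249 0.0628
front slope deg -51.3 front at mid 0.042
0.008 -0.0322 0.0325
0.02 -0.0341 0.0334
0.032 -0.0329 0.0347
0.044 -0.0351 0.0328
```

>>> {"fn": "play_rows", "kwargs": {"commands": [{"dx": -0.009, "dy": 0, "dz": 0, "ax": 0, "ay": 0, "az": 0}, {"dx": -0.009, "dy": 0, "dz": 0, "ax": 0, "ay": 0, "az": 0}, {"dx": -0.009, "dy": 0, "dz": 0, "ax": 0, "ay": 0, "az": 0}, {"dx": -0.009, "dy": 0, "dz": 0, "ax": 0, "ay": 0, "az": 0}, {"dx": -0.009, "dy": 0, "dz": 0, "ax": 0, "ay": 0, "az": 0}]}}

```text
time_s: 6.23
ee_pos: [0.537, 0.0225, 0.0182]
eef_rot: [-3.141, 0.001, 1.66]
force: [0.2, 1.8, -0.1]
grip_width: 0.0397
```

>>> {"fn": "play_rows", "kwargs": {"commands": [{"dx": -0.009, "dy": 0, "dz": 0, "ax": 0, "ay": 0, "az": 0}, {"dx": -0.009, "dy": 0, "dz": 0, "ax": 0, "ay": 0, "az": 0}, {"dx": -0.009, "dy": 0, "dz": 0, "ax": 0, "ay": 0, "az": 0}, {"dx": -0.009, "dy": 0, "dz": 0, "ax": 0, "ay": 0, "az": 0}, {"dx": -0.007, "dy": 0, "dz": 0, "ax": 0, "ay": 0, "az": 0}]}}

```text
time_s: 6.65
ee_pos: [0.5412, -0.0258, 0.0183]
eef_rot: [-3.141, 0.001, 1.659]
force: [0.3, 1.8, -0.2]
grip_width: 0.039
```

```bash
python3 chk.py top6
```

```text
tcp c,p,z -0.0001 0.0545 0.0183 rot [-3.141e+00  1.000e-03  1.659e+00] F [ 0.3  1.8 -0.2] 6.65
c range -0.0345 0.1048 p range -0.0105 0.1612
front slope deg -66.7 front at mid 0.129
0.008 -0.0326 0.0322
0.02 -0.0345 0.0335
0.032 -0.0335 0.0443
0.044 -0.0323 0.045
```

View pics/top6.png

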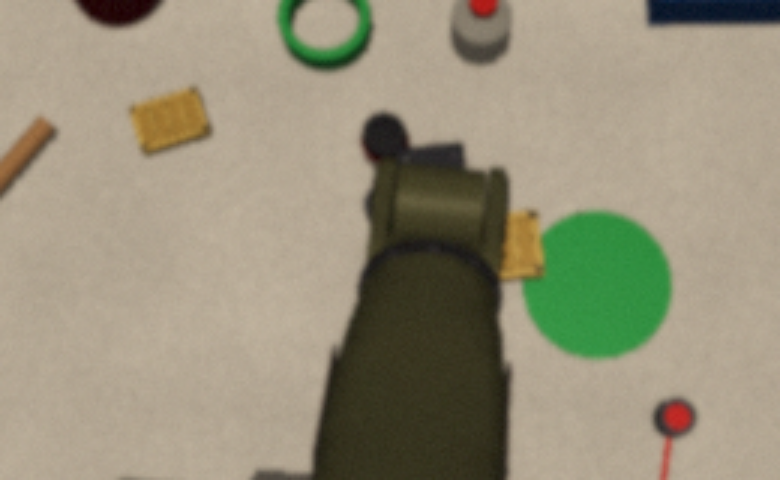

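The crop shows the cover past the posts, its front edge at (543,212)–(543,278), reaching the patch. Now I'll curve toward the patch centre.

>>> {"fn": "play_rows", "kwargs": {"commands": [{"dx": -0.007, "dy": 0.003, "dz": 0, "ax": 0, "ay": 0, "az": 4.5}, {"dx": -0.007, "dy": 0.003, "dz": 0, "ax": 0, "ay": 0, "az": 4.5}, {"dx": -0.007, "dy": 0.003, "dz": 0, "ax": 0, "ay": 0, "az": 4.5}, {"dx": -0.007, "dy": 0.003, "dz": 0, "ax": 0, "ay": 0, "az": 4.5}, {"dx": -0.007, "dy": 0.003, "dz": 0, "ax": 0, "ay": 0, "az": 4.5}]}}

```text
time_s: 7.12
ee_pos: [0.5544, -0.0643, 0.0184]
eef_rot: [3.141, 0.001, 1.253]
force: [0.6, 2.2, -1.0]
grip_width: 0.0393
```

```bash
python3 chk.py top7
```

```text
tcp c,p,z 0.0098 0.094 0.0184 rot [3.141e+00 1.000e-03 1.253e+00] F [ 0.6  2.2 -1. ] 7.1167
c range -0.0603 0.0856 p range 0.0548 0.2026
front slope deg -38.1 front at mid 0.1855
0.008 -0.0269 0.0054
0.02 -0.0543 0.0099
0.032 -0.0599 0.0856
0.044 -0.0555 0.0672
```

View pics/top7.png

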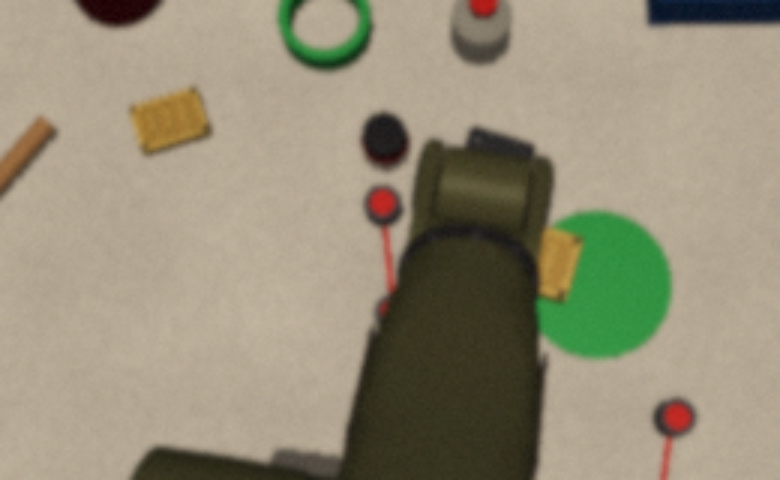

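The front edge at crop (582,238)–(562,300) is turned about 18° in the image and flush on the fingers. About 80 mm remain, heading 4° further round.

>>> {"fn": "play_rows", "kwargs": {"commands": [{"dx": -0.007, "dy": 0.003, "dz": 0, "ax": 0, "ay": 0, "az": 4.5}, {"dx": -0.008, "dy": 0, "dz": 0, "ax": 0, "ay": 0, "az": 0}, {"dx": -0.008, "dy": 0, "dz": 0, "ax": 0, "ay": 0, "az": 0}, {"dx": -0.008, "dy": 0, "dz": 0, "ax": 0, "ay": 0, "az": 0}, {"dx": -0.008, "dy": 0, "dz": 0, "ax": 0, "ay": 0, "az": 0}]}}

```text
time_s: 7.58
ee_pos: [0.5421, -0.1035, 0.0186]
eef_rot: [3.14, 0.001, 1.178]
force: [1.4, 1.8, -0.0]
grip_width: 0.0394
```

```bash
python3 chk.py top8; python3 - <<'E'
from h import *
s=viewer.camera("scene");save("sc8",s[180:270,200:360],4)
E
```

```text
tcp c,p,z -0.0058 0.132 0.0186 rot [3.140e+00 1.000e-03 1.178e+00] F [ 1.4  1.8 -0. ] 7.5833
c range -0.0822 0.0865 p range 0.1006 0.2379
front slope deg -22.3 front at mid 0.2158
0.008 -0.0496 -0.0174
0.02 -0.0738 0.0611
0.032 -0.0822 0.0592
0.044 -0.0781 0.0637
```

View pics/top8.png

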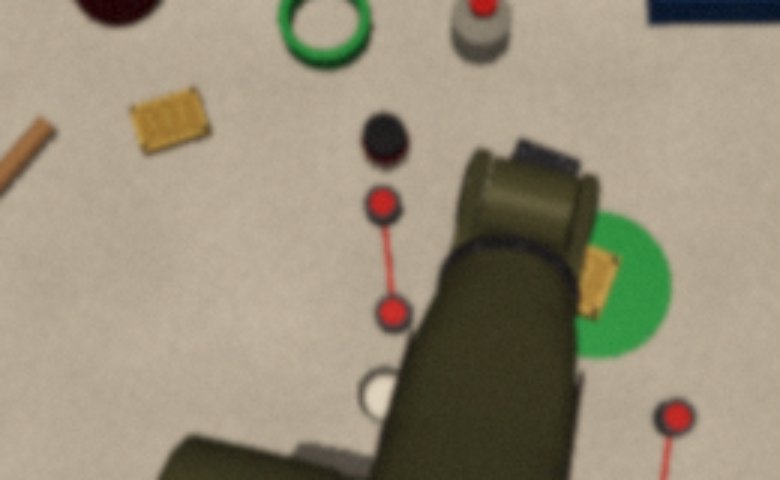

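Front corners at crop (619,258) and (596,319). The cover's centre is about 43 mm short of the patch centre, nearly on line. One last push, then retreat and lift.

>>> {"fn": "play_rows", "kwargs": {"commands": [{"dx": -0.009, "dy": 0.0008, "dz": 0, "ax": 0, "ay": 0, "az": 0}, {"dx": -0.009, "dy": 0.0008, "dz": 0, "ax": 0, "ay": 0, "az": 0}, {"dx": -0.009, "dy": 0.0008, "dz": 0, "ax": 0, "ay": 0, "az": 0}, {"dx": -0.008, "dy": 0.0008, "dz": 0, "ax": 0, "ay": 0, "az": 0}, {"dx": -0.005, "dy": 0, "dz": 0, "ax": 0, "ay": 0, "az": 0}]}}

```text
time_s: 8.1
ee_pos: [0.5285, -0.145, 0.0186]
eef_rot: [3.141, 0.001, 1.179]
force: [1.4, 1.5, -0.4]
grip_width: 0.0396
```

>>> {"fn": "play_rows", "kwargs": {"commands": [{"dx": 0, "dy": 0, "dz": 0, "ax": 0, "ay": 0, "az": 0}, {"dx": 0.01, "dy": 0, "dz": 0, "ax": 0, "ay": 0, "az": 0}, {"dx": 0.02, "dy": 0, "dz": 0, "ax": 0, "ay": 0, "az": 0}, {"dx": 0.01, "dy": 0, "dz": -0.03, "ax": 0, "ay": 0, "az": 0}, {"dx": 0, "dy": 0, "dz": -0.04, "ax": 0, "ay": 0, "az": 0}]}}

```text
time_s: 8.52
ee_pos: [0.5405, -0.1063, 0.0831]
eef_rot: [-3.13, 0.004, 1.175]
force: [1.4, -0.6, -0.1]
grip_width: 0.0396
```

>>> {"fn": "play_rows", "kwargs": {"commands": [{"dx": 0, "dy": 0, "dz": -0.04, "ax": 0, "ay": 0, "az": 0}, {"dx": 0.03, "dy": 0, "dz": -0.03, "ax": 0, "ay": 0, "az": 0}, {"dx": 0.04, "dy": 0, "dz": 0, "ax": 0, "ay": 0, "az": 0}, {"dx": 0.04, "dy": 0, "dz": 0, "ax": 0, "ay": 0, "az": 0}, {"dx": 0.04, "dy": 0, "dz": 0, "ax": 0, "ay": 0, "az": 0}]}}

```text
time_s: 8.93
ee_pos: [0.602, 0.0343, 0.1644]
eef_rot: [3.141, 0.002, 1.17]
force: [0.5, 0.2, 0.3]
grip_width: 0.0399
```

```bash
python3 - <<'E'
from m import *
o=ctrl.get_obs();print(o["ee_pos"],o["force"],o["time_s"])
t=viewer.camera("top");meas(t);save("top9",t,1.25)
E
```

```text
[0.60197083 0.03432884 0.16444114] [0.54260343 0.17693759 0.3225553 ] 8.9333
amber 1018 [429.  100.3] [ 0.8788 -0.367 ] rect [ 879. -366.] [110. 105.] 0.7
amber 385 [236.1 159.8] [0.6886 0.2591] rect [689. 259.] [55. 75.] 16.5
amber 42 [180.  178.4] [0.6306 0.4364] rect [632. 435.] [21. 42.] 46.1
amber 686 [381.4 214.5] [ 0.5053 -0.1987] rect [ 505. -199.] [99. 70.] 67.5
red 65 [340.9 120.1] [ 0.8123 -0.0778] rect [813. -78.] [26. 27.] 88.9
red 57 [405.4 258.5] [ 0.3664 -0.2667] rect [ 366. -265.] [25. 21.] 89.1
red 60 [400.6 296.2] [ 0.2528 -0.2472] rect [ 253. -247.] [21. 24.] 87.7
green 268 [288.2 122.2] [0.8215 0.0942] rect [815.  96.] [96. 89.] 89.1
green 1025 [376.5 214.5] [ 0.5099 -0.1868] rect [ 510. -193.] [150. 152.] 88.5
```

View pics/top9.png

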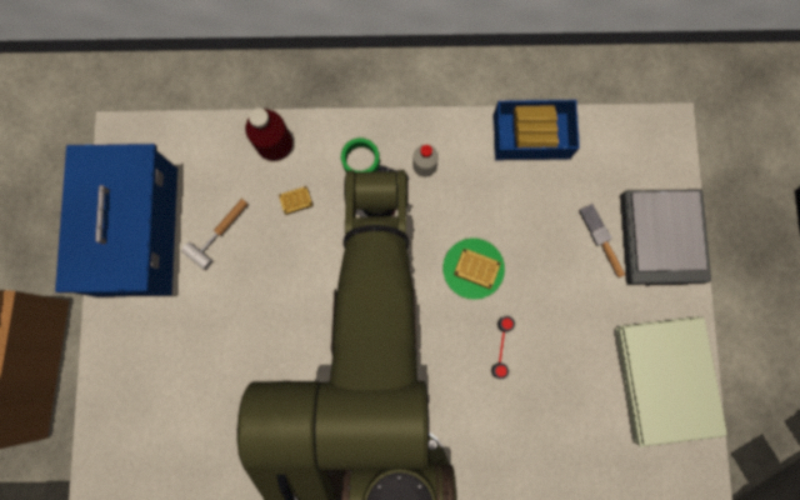

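The cover, at (478,268), lies wholly inside the green patch. Its measured offset from the patch centre is about 7 mm. The visible bystanders have not moved and the arm is clear, so I'll hand in.

```bash
python3 -c "
from station import workorder
print(workorder.hand_in())"
```

```text
the job is handed in; nothing more can be done
None
```

I pushed the 70 × 100 mm cover along the bench with both fingertips against its rear face. It went through the left-hand gauge within about 1–2 mm of the gap's centre line. I then curved it onto the green patch, backed off, lifted clear and handed the job in at about 9 s.

- **Final position:** the last top view puts the cover's centre about 7 mm from the patch centre, wholly on the green, with the arm clear of the bench. The cover's rectangle still measured 99 × 70 mm, so it is lying flat.
- **Forces:** the tool readings at the end of each move stayed under about 3 N, with no sign of jamming on the posts.
- **Bystanders:** the squeeze bottle, tape, brush and roller looked unmoved in the last picture. The arm hid the cup, the jar and this gauge there. The jar and posts last looked in place two views earlier, and the cup, partly covered, in the view just before.
- **Checks that disagreed:** my automatic front-edge slope fit gave wrong angles where the arm hid or shaded the cover. I used the cover's side edges, its corners and the finger position instead; on the last approach these agreed to about 8 mm.

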